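# Bring the collet tray to its dock and put the stray collet away

### The job

The sheet-metal collet tray stands at the back, behind its wooden dock on the bench: hook a fingertip behind its far lip and drag it towards the robot, flat on the bench, into the dock and on against the sprung buffer until both spring bolts snap into the slots in its sides, so that it stays locked there by itself. Also put the stray steel collet that lies on the bench beside the dock into the tray's empty compartment. Pull firmly but with feeling, never harder than about 25 newtons, do not grip or lift the tray, and leave the other collets in their compartment and the dish, the dropper bottle and the wooden wedge where they stand.

Things in the scene. Friction and masses are not known exactly. Their poses are not given: they have to be found in the camera images.
- tray: Loose bright sheet-metal tray, 0.3 to 0.55 kg, 112 (x) x 140 (y) x 30 mm, walls 3 mm, corners clipped; origin under the middle of its floor, z up, x from near to far wall. Starts behind the dock, up to 8 mm and 0.1 rad out of line. A 20 mm high divider at y = 0 makes two compartments, each 106 x 66 mm: +y holds two collets, -y is empty. Each side wall has a bolt slot. Slides with 1 to 4 N.
- far_lip (a point): Middle of the outer edge of the smooth turned-out lip on the tray's far wall: tray x = 62, y = 0, z = 30 mm. The lip is 120 mm long, stands out 6 mm from the wall and is turned down 10 mm (to z = 20 mm). Behind it the bench is free.
- empty_side (a point): Centre of the floor of the empty compartment: tray x = 0, y = -34, z = 3 mm.
- dock: Pale hardwood dock fixed on the bench: two waxed rails 16 mm high and a front stop 26 mm high, open at the far side. Origin at bench level where the latched tray's origin comes, same axes (x along the rails). Channel 144 mm wide (2 mm play a side) to x = 54 mm, then flared to 170 mm at 88 mm. Brass bolt housings, 24 mm high, on both rails at x = -15 to 17, |y| = 73 to 108; knobs to 123.
- bolt_left (a joint): Spring bolt in the +y housing (m): 0 = out, 8 mm into the channel, 6 to 17 mm high; 0.012 = pushed back. The entering tray pushes it back by its bevelled far side with 1 to 3 N, and it rides at 4 to 8 mm on the tray's side wall. When the tray has gone in to dock x = 0 or a little less it snaps out (near 0) into the slot in that wall, and its square near side holds the tray.
- bolt_right (a joint): The same spring bolt in the -y housing (m), mirrored: 0 = out, 4 to 8 mm while riding on the tray's wall, near 0 again when it has snapped into the slot.
- buffer (a joint): Sprung buffer bar with two rubber pads on the front stop (m): 0 = free, 0.0035 = at its hard end. Meets the tray when the tray's origin is at dock x = 2 mm; 5 N at first touch, 15 N at the hard end; let go too soon, it pushes the tray out again. Latching needs a little over 2 mm of it: in all some 10 to 17 N of pull as the bolts snap. Beyond the hard end the force climbs steeply.
- stray_collet: Turned steel collet, a stepped cylinder 17 mm thick and 50 mm long, lying on the bench on the dock's -y side; origin at the middle of its underside, long axis along its y. Loose, 30 g, does not roll.
- collet_a: Steel collet, 19 mm thick, 45 mm long, loose in the tray's +y compartment; origin at the middle of its underside, long axis y. Stays in that compartment.
- collet_b: Short steel collet, 17 mm thick, 26 mm long, loose in the tray's +y compartment; origin at the middle of its underside, long axis y. Stays in that compartment.
- wedge: Bystander: small boxwood wedge, 22 x 50 x 14 mm, lying near the stray collet on the dock's -y side; origin at the middle of its underside.
- glass_dish: Bystander: small clear glass dish with jump rings, 84 mm across, 47 mm high, beside the tray on the dock's +y side; origin at the middle of its underside.
- dropper: Bystander: small brown dropper bottle with black bulb, 34 mm across, 102 mm high, beside the dock on its +y side; origin at the middle of its underside.
There are look-alikes about, which are no part of the job. What is shaped like the stray_collet but blue or purple is not meant.

How it is judged (in metres and radians):
At the end, for the whole second after the job is handed in: Tray origin -5 to +1.2 mm from dock x = 0, in line within 0.05 rad, both bolts out (under 2 mm) in their slots; stray collet lies in the -y compartment, the two others in the +y one (origins inside the walls, under 16 mm above the tray's underside); tray and stray collet at rest (x of tray in the frame of dock between -0.005 and 0.0012 m and value of joint each of bolt_left, bolt_right below 0.002 m and angle between the x axis of tray and the x axis of dock, either way round below 0.05 rad and y of stray_collet in the frame of tray between -0.067 and -0.001 m and x of stray_collet in the frame of tray between -0.05 and 0.05 m and z of stray_collet in the frame of tray between -0.005 and 0.016 m and y of collet_a in the frame of tray between 0.001 and 0.067 m and x of collet_a in the frame of tray between -0.05 and 0.05 m and z of collet_a in the frame of tray between -0.005 and 0.016 m and y of collet_b in the frame of tray between 0.001 and 0.067 m and x of collet_b in the frame of tray between -0.05 and 0.05 m and z of collet_b in the frame of tray between -0.005 and 0.016 m and linear speed of each of tray, stray_collet below 0.02 m/s); the robot touches nothing.
It fails at once if The tray is pulled, pushed or gripped with more than 25 N by the fingers (contact force between the fingers and tray above 25 N).
It fails at once if The tray is lifted off the bench (more than 10 mm) or tipped (more than 0.12 rad) (height (world z) of tray above 0.01 m or angle between tray's own z axis and vertical above 0.12 rad).
It fails at once if The dish, the dropper bottle or the wedge is moved by more than 15 mm (distance of any of glass_dish, dropper, wedge from where it was at the start of the episode above 0.015 m).
It also fails if it takes over 70 s, if anything falls off the work surface, if the arm or the gripper's body presses on something with over 40 N, if the wrist force passes 120 N, or if a joint passes its speed limit or range.

### The arm

A 6-joint arm with a two-finger parallel gripper is mounted at the origin on a cart in front of the work surface, level with it; the furniture and walls round the work are solid. World frame = base frame: x ahead of the robot, y to its left, z up, the work surface at z = 0. Lengths are in mm, angles in rad, forces in N, time in s.
With the tool pointing down it reaches from about 275 to 750 mm from the base axis. Payload 10.2 kg.
Tool frame: the origin (TCP) lies midway between the tips of the shut fingers; the grasp point (between the pads) lies 19 mm behind it; z points along the fingers, y is the line along which they close (so a half turn about z gives the same grasp; the last joint's range is limited). The gripper opens to 85 mm and grips with 20 to 120 N. Pads are 22 mm wide; open, the fingers measure 114 mm over their backs; the gripper's body (76 mm by 85 mm) begins 54 mm behind the grasp point. The pads swing forward as they close: fully open they stand 13 mm farther back than shut.
Start: joints at [-0.223, 0.313, 1.498, -0, 1.331, -0.223], TCP at [525.006, -0.013, 231.294] pointing down, gripper open.
Joint ranges: [-2.94, 2.94], [-0.97, 2.17], [0.19, 2.56], [-1.23, 4.37], [0.02, 3.11], [-2.88, 2.88]. Speed limits (rad/s): [2.39, 2.39, 3.01, 3.14, 3.14, 3.14].

### API

Orientations are given as a unit quaternion [w, x, y, z].
In Python, from rig import sense, capture, finish_job, find_in, place_of gives the robot as it stands. The module is installed in compiled form; this text tells all that it offers.
- The arm moves only by the shell command python3 -m jog 'ROWS' [FORCE]. ROWS is JSON, a list of rows, each an object of numbers: "tx", "ty", "tz": the shift along the tool's x, y, z in mm; "ax", "ay", "az": the turn, a rotation vector about the tool's x, y, z in rad; "jaw": the closure, from -1 (fully open) to 1 (shut), so that 0 is half open. In form: [{"tx": .., "ty": .., "tz": .., "ax": .., "ay": .., "az": .., "jaw": ..}, ...]. A call has 1 to 5 rows; each row shifts and turns the commanded pose from where the row before left it, along the tool's axes as they then stand; what a row does not reach is not made up. A row lasts 1/8 s, in which the tool goes at most 62.5 mm and 10.7 degrees, less where a joint would pass 70% of its speed; a pose out of reach is approached as far as the arm can. A call with a gripper value outside its range is refused whole. The fingers move at their own pace and stop on an object; FORCE is the grip in N (left out, the last holds). Time passes only in rows, so rows that do not move let the fingers close. It gives the time, the measured TCP pose, the force, the opening and the grip force at its end, in the units of the state.
- sense(): the state, without advancing time (a new reading comes with each control period).
- capture(name): name is "scene" or "side" or "wrist"; returns a dict with "color" (384x512x3 uint8, red, green, blue), "depth" (384x512 float32, mm along the optical axis (not along the pixel's ray), 0 where there is no reading), "fx", "fy", "cx", "cy" (pixels), "camera_from_world" (4x4, takes a point from world to camera coordinates); the wrist camera has in their place "mount" (4x4, takes a point from camera to tool coordinates, whose origin is the TCP and whose axes are the flange's). Camera axes: x right, y up, looking along -z (the intrinsics and any distortion apply to the point x, -y, -z); pixel columns grow to the right and rows downward; lengths in mm; the calibration is good to about 2 mm. A picture is of the moment at which its call begins: read the wrist's pose just before it.
- finish_job(): hands the job in; it is judged then, once.
Trained networks look in the newest picture that a camera, given by its name, has taken for a name from the list of things; names that differ only in an ending like _2 or _b are one class to them, and where a whole thing is asked for, a point or a joint stands for the part that bears it (a point fixed in the world has none). Each returns a list of dicts, best first, with "conf" (0 to 1); they miss things now and then, are a little off and sometimes report something else, mostly with a low value. They report only what shows in the picture. A call takes as long as a camera call. They do not tell look-alikes from the thing itself.
- find_in(query, camera): "centre" ([column, row] in pixels, amid what is visible of it).
- place_of(query, camera): "centre" ([column, row] in pixels: a listed point, or the origin of a listed thing).
The state is a dict: "time_s": time; "joints": joint angles; "dq": joint speeds; "tau": joint torques, N m; "eef_pos": TCP position; "ee_rot": TCP orientation; "force": force on the tool from outside, world axes, zero at the start; "wrist_torque": the same for the moment, N m; "grip_width": opening from 0.0 (shut) to 1.0 (fully open); "grip_force": force on a finger pad.
Only numpy, scipy, OpenCV 4.12 (cv2) and the standard library are available. Lean on these libraries where they do the work, as an engineer would, in place of code of your own. Each camera call takes 0.05 s, during which the arm holds its last target. There are 200 camera calls.

## Working session

There is one attempt and no reset: what is moved stays moved. The work goes in short steps, Python scripts to look and compute and a shell command to move; the robot and the scene stay as the last step left them, time stands still between calls to the robot, and variables do not carry over. Pictures are saved under pics/ and viewed, at most 12 in all, crops included, and the job is handed in when it is done.

```bash
mkdir -p pics
cat > h.py <<'E'
import numpy as np, cv2
from rig import sense, capture, find_in, place_of
from scipy.spatial.transform import Rotation as R
def pose():
    s=sense(); T=np.eye(4); q=s["ee_rot"]
    T[:3,:3]=R.from_quat([q[1],q[2],q[3],q[0]]).as_matrix(); T[:3,3]=s["eef_pos"]; return T
def shot(name):
    T=pose(); c=capture(name)
    c["w"]=T@c["mount"] if "mount" in c else np.linalg.inv(c["camera_from_world"])
    return c
def ray(c,px):
    u,v=px; d=np.array([(u-c["cx"])/c["fx"],-(v-c["cy"])/c["fy"],-1.])
    return c["w"][:3,3], c["w"][:3,:3]@d
def atdepth(c,px):
    u,v=int(round(px[0])),int(round(px[1])); w=c["depth"][max(0,v-2):v+3,max(0,u-2):u+3]; w=w[w>0]
    o,d=ray(c,px); return o+d*np.median(w) if w.size else None
def atz(c,px,z):
    o,d=ray(c,px); return o+d*(z-o[2])/d[2]
def save(c,n): cv2.imwrite("pics/"+n,c["color"][:,:,::-1])
E
cat > a.py <<'E'
from h import *
np.set_printoptions(precision=1,suppress=True)
s=sense(); print(s["time_s"],s["eef_pos"],s["ee_rot"],s["force"],s["grip_width"])
Z=dict(tray=0,far_lip=30,empty_side=3,dock=0,stray_collet=0,wedge=0,glass_dish=0,dropper=0,collet_a=3)
for n in ["scene","side","wrist"]:
    c=shot(n); save(c,n+"0.png"); print(n,[k for k in c], c["w"][:3,3])
    for q in Z:
        r=place_of(q,n)[:3]
        for x in r: print(" ",q,round(x["conf"],2),np.array(x["centre"]),atz(c,x["centre"],Z[q]),atdepth(c,x["centre"]))
a=[cv2.imread(f"pics/{n}0.png") for n in ["scene","side","wrist"]]
cv2.imwrite("pics/all.png",cv2.resize(np.vstack([np.hstack(a[:2]),np.hstack([a[2],a[2]*0])]),(800,600)))
E
python3 a.py
```

```text
0.0 [524.7   0.1 230.7] [-0.   0.7  0.7 -0. ] [ 0.5 -0.1 -0.5] 1.0008502183035137
scene ['color', 'depth', 'fx', 'fy', 'cx', 'cy', 'camera_from_world', 'w'] [ 854.8 -609.2  845. ]
  tray 0.89 [269.5 236. ] [598.2 -93.8   0. ] [ 602.5 -102.4   14.1]
  tray 0.6 [263.2 158.7] [470.4  93.2   0. ] [482.2  71.5  26.1]
  far_lip 0.57 [293.4 245.1] [ 659.4 -105.1   30. ] [ 658.1 -101.8   24.7]
  empty_side 0.88 [255.3 249.7] [ 591.6 -141.1    3. ] [ 592.2 -142.1    4.8]
  stray_collet 0.7 [163.4 260.1] [ 445.2 -262.7    0. ] [ 451.3 -267.9   12.6]
  stray_collet 0.57 [124.1 245.1] [ 352.9 -278.6    0. ] [ 359.6 -283.    11.2]
  stray_collet 0.55 [150.6 299. ] [ 479.  -344.3    0. ] [ 482.3 -346.7    7.6]
  wedge 0.82 [204.7 282.1] [ 545.8 -258.1    0. ] [ 550.6 -263.6   13.3]
  glass_dish 0.65 [309.7 189.2] [610.5  68.3   0. ] [613.5  59.9  10.6]
  dropper 0.7 [259.6 162.7] [469.9  77.1   0. ] [475.8  66.5  13. ]
  collet_a 0.57 [286.3 229.8] [621.4 -62.4   3. ] [625.7 -72.5  18.6]
  collet_a 0.48 [265.4 220.1] [570.4 -64.6   3. ] [575.3 -73.8  17.3]
side ['color', 'depth', 'fx', 'fy', 'cx',
[... 878 characters left out ...]
 tray 0.71 [296.9 230.9] [593. -99.   0.] [592.5 -97.7   2.9]
  far_lip 0.82 [345.9 243.4] [ 655.9 -104.2   30. ] [568.9  10.4 257.8]
  empty_side 0.86 [291.9 251.5] [ 586.5 -131.1    3. ] [ 586.7 -131.7    1.9]
  wedge 0.62 [263.7 321.2] [ 545.9 -259.     0. ] [528.7   9.6 306. ]
  glass_dish 0.7 [320.1 110.2] [615.8  72.2   0. ] [612.3  72.   14.3]
  dropper 0.64 [208.5 102. ] [470.2  82.5   0. ] [479.2  80.2  60.9]
  dropper 0.48 [285.2 211.8] [574.8 -69.    0. ] [572.3 -62.1  18.6]
  collet_a 0.73 [282.6 211.5] [570.6 -67.4   3. ] [568.8 -61.9  18.1]
  collet_a 0.62 [318.1 110.7] [612.5  71.5   3. ] [609.9  71.4  13.7]
  collet_a 0.57 [315.6 211.9] [618.  -68.1   3. ] [614.  -62.1  19.1]
```

View pics/all.png

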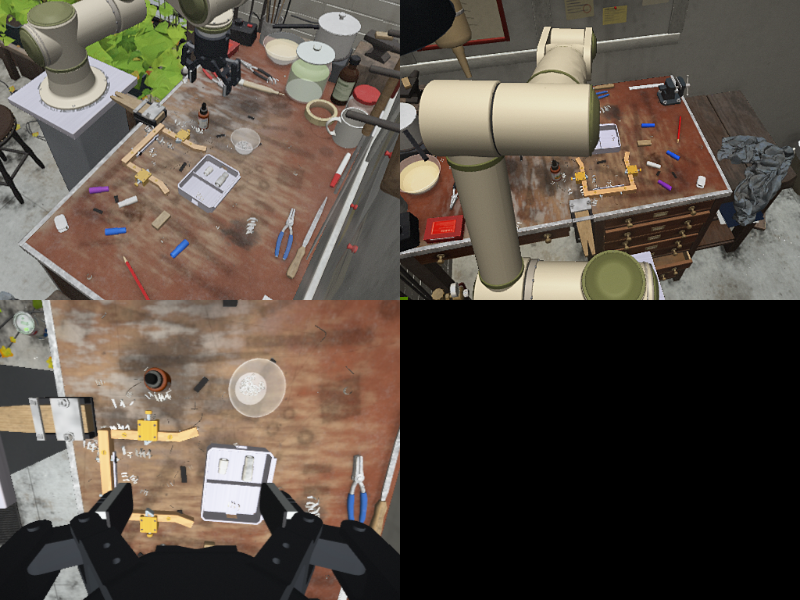

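The silver collet is at scene pixel ~(161,257), which puts it at about (447,-264). The blue and purple ones are look-alikes. The tray stands behind the dock at about (595,-102), and the dock is at about (430,-88). I'll take closer views of both.

```bash
python3 -m jog '[{"tx":-50,"ty":-10,"jaw":-0.3},{"tx":-50,"ty":-10},{"tx":-60,"ty":-10},{"tx":0},{"tx":0}]' | tail -c 600
cat > b.py <<'E'
from h import *
import sys
np.set_printoptions(precision=1,suppress=True)
Z=dict(tray=0,far_lip=30,empty_side=3,dock=0,bolt_left=12,bolt_right=12,stray_collet=0,wedge=0,collet_a=3)
c=shot("wrist"); save(c,sys.argv[1]); print(c["w"][:3,3])
for q in Z:
    for x in place_of(q,"wrist")[:3]: print(" ",q,round(x["conf"],2),np.array(x["centre"]),atz(c,x["centre"],Z[q]),atdepth(c,x["centre"]))
np.savez("pics/"+sys.argv[1]+".npz",**c)
E
python3 b.py w1.png
python3 -m jog '[{"tx":-50,"ty":-10},{"tx":-50,"ty":-10},{"tx":-50,"ty":-10},{"tx":0},{"tx":0}]' | tail -c 600
python3 b.py w2.png; python3 -c "
import cv2,numpy as np
cv2.imwrite('pics/w12.png',cv2.resize(np.hstack([cv2.imread('pics/w1.png'),cv2.imread('pics/w2.png')]),(800,300)))"
```

```text
[525.   68.3 373. ]
  tray 0.76 [298.1 229.9] [594.8 -97.4   0. ] [594.2 -96.1   2.8]
  far_lip 0.86 [344.5 242.4] [ 653.9 -102.8   30. ] [568.6  10.4 256.9]
  empty_side 0.69 [292.7 251. ] [ 587.7 -130.3    3. ] [ 587.8 -130.6    2.4]
[525.   68.3 372.9]
  tray 0.57 [296.9 231.7] [ 593.1 -100.2    0. ] [592.4 -98.4   4. ]
  far_lip 0.59 [345.1 240.9] [ 654.4 -100.5   30. ] [569.2  10.7 255.8]
  empty_side 0.6 [290.7 254.3] [ 584.9 -135.7    3. ] [ 585.  -136.     2.4]schema error: expected keys tx, ty, tz, ax, ay, az, jaw
Traceback (most recent call last):
  File "b.py", line 7, in <module>
    for x in place_of(q,"wrist")[:3]: print(" ",q,round(x["conf"],2),np.array(x["centre"]),atz(c,x["centre"],Z[q]),atdepth(c,x["centre"]))
             ~~~~~~~~^^^^^^^^^^^
ValueError: it knows: collet, dock, dropper, empty_side, far_lip, glass_dish, stray_collet, tray, wedge
schema error: expected keys tx, ty, tz, ax, ay, az, jaw
Traceback (most recent call last):
  File "b.py", line 7, in <module>
    for x in place_of(q,"wrist")[:3]: print(" ",q,round(x["conf"],2),np.array(x["centre"]),atz(c,x["centre"],Z[q]),atdepth(c,x["centre"]))
             ~~~~~~~~^^^^^^^^^^^
ValueError: it knows: collet, dock, dropper, empty_side, far_lip, glass_dish, stray_collet, tray, wedge
```

View pics/w12.png

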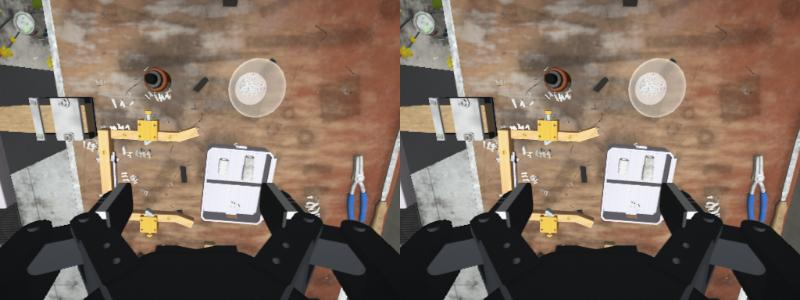

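The picture is the same start view, because the rows were refused: every key is required in each row.

```bash
sed -i 's/bolt_left=12,bolt_right=12,//;s/stray_collet=0,wedge=0,collet_a=3/stray_collet=0,wedge=0/' b.py
python3 -m jog '[{"tx":-50,"ty":-10,"tz":0,"ax":0,"ay":0,"az":0,"jaw":-0.3},{"tx":-50,"ty":-10,"tz":0,"ax":0,"ay":0,"az":0,"jaw":-0.3},{"tx":-60,"ty":-10,"tz":0,"ax":0,"ay":0,"az":0,"jaw":-0.3},{"tx":0,"ty":0,"tz":0,"ax":0,"ay":0,"az":0,"jaw":-0.3},{"tx":0,"ty":0,"tz":0,"ax":0,"ay":0,"az":0,"jaw":-0.3}]' | tail -c 600
python3 b.py w1.png
python3 -m jog '[{"tx":-50,"ty":-10,"tz":0,"ax":0,"ay":0,"az":0,"jaw":-0.3},{"tx":-50,"ty":-10,"tz":0,"ax":0,"ay":0,"az":0,"jaw":-0.3},{"tx":-50,"ty":-10,"tz":0,"ax":0,"ay":0,"az":0,"jaw":-0.3},{"tx":0,"ty":0,"tz":0,"ax":0,"ay":0,"az":0,"jaw":-0.3},{"tx":0,"ty":0,"tz":0,"ax":0,"ay":0,"az":0,"jaw":-0.3}]' | tail -c 600
python3 b.py w2.png; python3 -c "
import cv2,numpy as np
cv2.imwrite('pics/w12.png',cv2.resize(np.hstack([cv2.imread('pics/w1.png'),cv2.imread('pics/w2.png')]),(800,300)))"
```

```text
time_s: 2.62
eef_pos: [495.0, -159.6, 231.3]
ee_rot: [-0.0, 0.707, 0.707, 0.0]
force: [-0.6, -0.1, -0.2]
grip_width: 0.651
grip_force: 0.0
[495.  -91.3 372.9]
  tray 0.78 [327.7 119.2] [596.5 -98.8   0. ] [595.7 -98.7   3. ]
  far_lip 0.8 [381.7 124.6] [ 654.7 -104.7   30. ] [ 655.9 -104.7   27.5]
  empty_side 0.77 [320.4 147.5] [ 588.7 -135.6    3. ] [ 588.9 -135.7    1.9]
  dock 0.24 [381.6 121.5] [ 668.1 -101.8    0. ] [ 655. -101.   28.]
  stray_collet 0.88 [240.3 283. ] [ 478.4 -346.7    0. ] [ 479.  -336.6   14.7]
  stray_collet 0.75 [159.3 242.8] [ 358.  -277.5    0. ] [ 363.5 -270.1   14.8]
  stray_collet 0.7 [215.6 232.5] [ 442.8 -260.9    0. ] [ 444.8 -254.4   14.2]
  wedge 0.8 [285.6 229.1] [ 546.2 -255.6   -0. ] [ 544.4 -249.7   13.4]
time_s: 3.6
eef_pos: [465.1, -309.4, 231.2]
ee_rot: [-0.0, 0.707, 0.707, 0.0]
force: [0.3, 0.3, -0.0]
grip_width: 0.649
grip_force: 0.0
[ 465.1 -241.2  372.9]
  empty_side 0.84 [353.5  22.9] [ 588.3 -136.8    3. ] [ 588.4 -136.7    2.7]
  stray_collet 0.94 [234.5 130.5] [ 443.4 -263.     0. ] [ 444.4 -262.1   16. ]
  stray_collet 0.94 [172.8 139.8] [ 360.2 -275.2    0. ] [ 364.2 -273.9   14.1]
  stray_collet 0.88 [259.  188.7] [ 476.7 -343.5    0. ] [ 476.2 -339.4   15.1]
  wedge 0.97 [313.1 127.7] [ 548.  -259.5    0. ] [ 545.1 -258.8   13.2]
  wedge 0.27 [233.2 132.9] [ 441.7 -266.2    0. ] [ 442.7 -265.1   16. ]
```

View pics/w12.png

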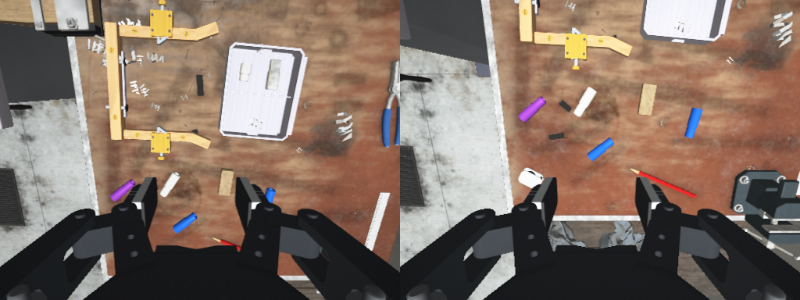

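In w2 (full-frame pixels) the white stray is at ~(234,130). It is tilted, with purple at (172,140) and the wedge at (313,128). Next I'll fit the collet, tray and dock poses from the depth point cloud.

```bash
cat > f.py <<'E'
from h import *
np.set_printoptions(precision=1,suppress=True)
def cloud(n):
    c=dict(np.load("pics/"+n+".npz")); v,u=np.mgrid[:384,:512]; d=c["depth"]
    p=np.stack([(u-c["cx"])/c["fx"]*d,-(v-c["cy"])/c["fy"]*d,-d],-1)@c["w"][:3,:3].T+c["w"][:3,3]
    p[d==0]=np.nan; return c["color"].astype(int),p
def box(p,m,x0,x1,y0,y1,z0,z1):
    return m&(p[...,0]>x0)&(p[...,0]<x1)&(p[...,1]>y0)&(p[...,1]<y1)&(p[...,2]>z0)&(p[...,2]<z1)
def rect(q): return cv2.minAreaRect(q[:,:2].astype(np.float32))
for n in ["w2.png","w1.png"]:
    col,p=cloud(n); o=np.ones(p.shape[:2],bool)
    q=p[box(p,o,410,480,-300,-215,7,30)]; print(n,"stray",len(q),rect(q),np.nanpercentile(q[:,2],[50,95]))
    e=np.linalg.eigh(np.cov(q[:,:2].T))[1][:,1]; print(" axis",e)
col,p=cloud("w1.png")
q=p[box(p,o,520,680,-190,-10,22,40)]; print("tray rim",len(q),rect(q),np.percentile(q[:,2],[5,50,95]))
for lo,hi in [(-90,-78),(-126,-114)]:
  for a,b in [(520,560),(620,680)]:
    s=q[(q[:,1]>lo)&(q[:,1]<hi)&(q[:,0]>a)&(q[:,0]<b)]; print(lo,a,np.percentile(s[:,0],[3,97]) if len(s) else None)
y=(col[...,0]-col[...,2]>40)
# housings
for y0,y1 in [(-220,-150),(-30,40)]:
    q=p[box(p,o,390,480,y0,y1,19,34)]; print("housing",len(q),rect(q))
for y0,y1 in [(-180,-140),(-30,10)]:
    for x0 in (360,380,400,455,465,475,485):
        q=p[box(p,y,x0,x0+8,y0,y1,9,20)]
        if len(q): print("rail",x0,np.percentile(q[:,1],[3,97]),np.median(q[:,2]))
q=p[box(p,y,330,400,-140,-30,20,32)]; print("stop",rect(q) if len(q) else 0)
E
python3 f.py
```

```text
w2.png stray 485 ((445.4252014160156, -262.29473876953125), (49.766502380371094, 16.775922775268555), 56.54266357421875) [14.4 16.5]
 axis [0.5 0.8]
w1.png stray 363 ((445.2508544921875, -262.25567626953125), (50.747215270996094, 16.697978973388672), 57.566951751708984) [14.3 16.5]
 axis [0.5 0.8]
tray rim 2134 ((597.3296508789062, -99.9756088256836), (141.0697784423828, 119.01969146728516), 84.88927459716797) [23.2 29.8 31.7]
-90 520 [538.9 542.2]
-90 620 [648.1 657.3]
-126 520 [536.  539.7]
-126 620 [644.9 654.1]
housing 609 ((434.1489562988281, -179.61268615722656), (34.10506820678711, 31.35512351989746), 86.31098937988281)
housing 940 ((443.6600646972656, 1.013711929321289), (34.52526092529297, 31.38099479675293), 86.57319641113281)
rail 380 [-173.4 -158.6] 14.918478587011464
rail 400 [-174.7 -159.8] 14.762933392237699
rail 455 [-177.5 -162.5] 14.860096645495105
rail 465 [-177.6 -163. ] 15.047692314415087
rail 475 [-179.1 -163.4] 14.795714193869799
rail 485 [-179.1 -164.3] 15.140229318677541
rail 380 [-14.4   0.4] 15.034502726116557
rail 400 [-15.4  -0.5] 14.959415249269625
rail 455 [-18.1   6.9] 15.315855895946243
rail 465 [-18.8  -3.9] 14.881884048608669
rail 475 [-19.3  -3.8] 15.145687436375766
rail 485 [-19.8  -5. ] 14.873169810594675
stop ((365.52099609375, -84.91151428222656), (110.22455596923828, 18.872150421142578), 87.31999206542969)
```

Fits from the cloud:

| Item | Position (mm) | Yaw or axis |
|---|---|---|
| Dock | (437.9, -89.2) | yaw -0.053 |
| Tray | (594.3, -99.7) | yaw -0.089 |
| Stray | (445.3, -262.3) | axis 57°, top z about 16.5 |

I'll do the collet first, with the jaws turned 33° (az +0.576).

```bash
python3 -m jog '[{"tx":47,"ty":-20,"tz":0,"ax":0,"ay":0,"az":0,"jaw":0},{"tx":0,"ty":0,"tz":45,"ax":0,"ay":0,"az":0.144,"jaw":0},{"tx":0,"ty":0,"tz":45,"ax":0,"ay":0,"az":0.144,"jaw":0},{"tx":0,"ty":0,"tz":40,"ax":0,"ay":0,"az":0.144,"jaw":0},{"tx":0,"ty":0,"tz":30,"ax":0,"ay":0,"az":0.144,"jaw":0}]' | tail -c 600
python3 -m jog '[{"tx":0,"ty":0,"tz":0,"ax":0,"ay":0,"az":0,"jaw":0},{"tx":0,"ty":0,"tz":0,"ax":0,"ay":0,"az":0,"jaw":0}]'
python3 - <<'E'
from h import *
c=shot("wrist"); save(c,"w3.png"); print(pose())
for x in place_of("stray_collet","wrist"): print(x, atz(c,x["centre"],0),atz(c,x["centre"],16))
E
```

```text
time_s: 4.58
eef_pos: [444.8, -262.5, 69.8]
ee_rot: [-0.0, 0.88, 0.475, -0.0]
force: [1.0, 0.0, -0.5]
grip_width: 0.499
grip_force: 0.0
time_s: 4.82
eef_pos: [445.6, -263.4, 72.6]
ee_rot: [0.001, 0.878, 0.478, 0.0]
force: [0.9, -0.2, 0.3]
grip_width: 0.502
grip_force: 0.0
[[ 5.42659155e-01  8.39950940e-01  1.85998260e-03  4.45664542e+02]
 [ 8.39952855e-01 -5.42656434e-01 -1.78784609e-03 -2.63522025e+02]
 [-4.92371480e-04  2.53248874e-03 -9.99996672e-01  7.28038681e+01]
 [ 0.00000000e+00  0.00000000e+00  0.00000000e+00  1.00000000e+00]]
{'centre': [483.8, 109.5], 'conf': 0.9} [ 631.67155223 -298.9968568     0.        ] [ 620.53584699 -292.04114676   16.        ]
{'centre': [170.4, 262.3], 'conf': 0.77} [ 355.37102874 -273.48647181    0.        ] [ 364.8683448 -268.4357756   16.       ]
{'centre': [247.8, 200.3], 'conf': 0.74} [ 443.52744984 -262.55453768    0.        ] [ 446.44159591 -258.32019472   16.        ]
{'centre': [326.2, 255.1], 'conf': 0.66} [ 473.53915219 -341.75325776    0.        ] [ 474.212144  -331.6046702   16.       ]
```

View pics/w3.png

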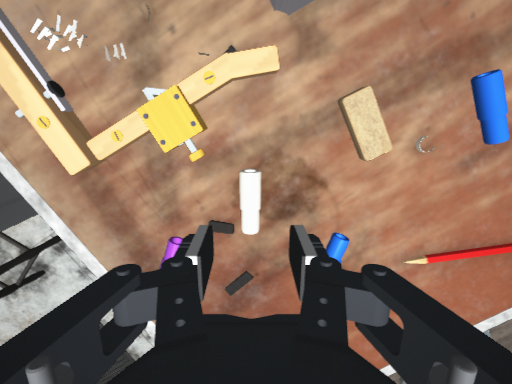

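The white collet is at (250,202), upright in the view and midway between the fingers (213 and 291). The jaws are aligned, so I'll descend and grip.

```bash
python3 -m jog '[{"tx":0,"ty":0,"tz":30,"ax":0,"ay":0,"az":0,"jaw":0},{"tx":0,"ty":0,"tz":25,"ax":0,"ay":0,"az":0,"jaw":0},{"tx":0,"ty":0,"tz":14,"ax":0,"ay":0,"az":0,"jaw":0},{"tx":0,"ty":0,"tz":0,"ax":0,"ay":0,"az":0,"jaw":0},{"tx":0,"ty":0,"tz":0,"ax":0,"ay":0,"az":0,"jaw":1}]' 30 
python3 -m jog '[{"tx":0,"ty":0,"tz":0,"ax":0,"ay":0,"az":0,"jaw":1},{"tx":0,"ty":0,"tz":0,"ax":0,"ay":0,"az":0,"jaw":1},{"tx":0,"ty":0,"tz":0,"ax":0,"ay":0,"az":0,"jaw":1}]' 
python3 -m jog '[{"tx":0,"ty":0,"tz":-25,"ax":0,"ay":0,"az":0,"jaw":1},{"tx":0,"ty":0,"tz":-45,"ax":0,"ay":0,"az":0,"jaw":1},{"tx":0,"ty":0,"tz":-20,"ax":0,"ay":0,"az":0,"jaw":1},{"tx":0,"ty":0,"tz":0,"ax":0,"ay":0,"az":0,"jaw":1}]'
```

```text
time_s: 5.55
eef_pos: [445.5, -263.5, 3.3]
ee_rot: [0.001, 0.879, 0.477, 0.0]
force: [0.2, 0.1, 0.6]
grip_width: 0.3
grip_force: 0.0
time_s: 5.92
eef_pos: [445.6, -263.5, 3.4]
ee_rot: [0.001, 0.879, 0.477, 0.0]
force: [-0.6, 0.7, 6.6]
grip_width: 0.19
grip_force: 30.9
time_s: 6.42
eef_pos: [445.5, -263.5, 93.6]
ee_rot: [0.002, 0.879, 0.477, 0.001]
force: [-0.2, 0.1, -0.9]
grip_width: 0.19
grip_force: 30.1
```

```bash
python3 -m jog '[{"tx":0,"ty":0,"tz":0,"ax":0,"ay":0,"az":-0.161,"jaw":1},{"tx":0,"ty":0,"tz":0,"ax":0,"ay":0,"az":-0.161,"jaw":1},{"tx":0,"ty":0,"tz":0,"ax":0,"ay":0,"az":-0.16,"jaw":1},{"tx":36,"ty":33,"tz":0,"ax":0,"ay":0,"az":0,"jaw":1},{"tx":36,"ty":33,"tz":0,"ax":0,"ay":0,"az":0,"jaw":1}]' 
python3 -m jog '[{"tx":36,"ty":33,"tz":0,"ax":0,"ay":0,"az":0,"jaw":1},{"tx":34,"ty":34,"tz":0,"ax":0,"ay":0,"az":0,"jaw":1},{"tx":0,"ty":0,"tz":0,"ax":0,"ay":0,"az":0,"jaw":1},{"tx":0,"ty":0,"tz":0,"ax":0,"ay":0,"az":0,"jaw":1},{"tx":0,"ty":0,"tz":0,"ax":0,"ay":0,"az":0,"jaw":1}]'
python3 - <<'E'
from h import *
c=shot("wrist"); save(c,"w4.png"); print(pose())
for q,z in (("tray",0),("far_lip",30),("empty_side",3)):
  for x in place_of(q,"wrist"): print(q,x, atz(c,x["centre"],z))
E
```

```text
time_s: 7.05
eef_pos: [517.8, -196.7, 91.0]
ee_rot: [-0.001, 0.74, 0.673, -0.0]
force: [0.5, -0.1, -0.2]
grip_width: 0.186
grip_force: 30.1
time_s: 7.68
eef_pos: [589.9, -134.9, 91.9]
ee_rot: [-0.0, 0.74, 0.673, -0.0]
force: [-0.1, -1.0, 0.5]
grip_width: 0.187
grip_force: 30.1
[[ 9.52231551e-02  9.95455828e-01 -4.95368683e-04  5.90102353e+02]
 [ 9.95455947e-01 -9.52230985e-02  1.36724963e-04 -1.34939253e+02]
 [ 8.89331202e-05 -5.06137084e-04 -9.99999868e-01  9.21277654e+01]
 [ 0.00000000e+00  0.00000000e+00  0.00000000e+00  1.00000000e+00]]
tray {'centre': [251.2, 154.0], 'conf': 0.59} [ 593.54739251 -100.22817815    0.        ]
far_lip {'centre': [332.6, 156.6], 'conf': 0.79} [ 654.24784886 -103.7325857    30.        ]
empty_side {'centre': [251.6, 192.8], 'conf': 0.96} [ 590.66778008 -133.76634341    3.        ]
```

View pics/w4.png

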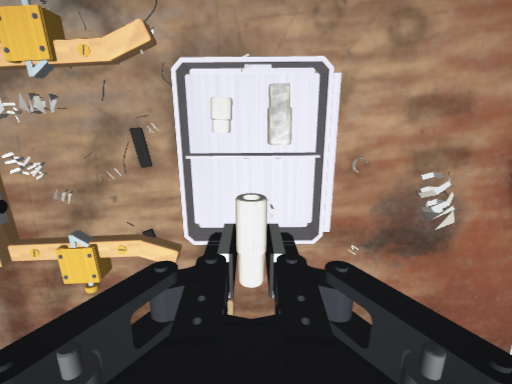

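The collet is held with its long axis across the compartment. TCP (590,-135) is within 1 mm of empty_side (590.7,-133.8). I'll lower it and release.

```bash
python3 -m jog '[{"tx":1,"ty":0,"tz":40,"ax":0,"ay":0,"az":0,"jaw":1},{"tx":0,"ty":0,"tz":28,"ax":0,"ay":0,"az":0,"jaw":1},{"tx":0,"ty":0,"tz":10,"ax":0,"ay":0,"az":0,"jaw":1},{"tx":0,"ty":0,"tz":6,"ax":0,"ay":0,"az":0,"jaw":1},{"tx":0,"ty":0,"tz":0,"ax":0,"ay":0,"az":0,"jaw":1}]' 
python3 -m jog '[{"tx":0,"ty":0,"tz":0,"ax":0,"ay":0,"az":0,"jaw":0.4},{"tx":0,"ty":0,"tz":0,"ax":0,"ay":0,"az":0,"jaw":0.4},{"tx":0,"ty":0,"tz":-15,"ax":0,"ay":0,"az":0,"jaw":0.4},{"tx":0,"ty":0,"tz":-40,"ax":0,"ay":0,"az":0,"jaw":0.4},{"tx":0,"ty":0,"tz":-45,"ax":0,"ay":0,"az":0,"jaw":0.4}]'
```

```text
time_s: 8.5
eef_pos: [591.2, -133.4, 8.9]
ee_rot: [0.0, 0.74, 0.673, 0.0]
force: [0.1, 0.2, 0.5]
grip_width: 0.188
grip_force: 30.1
time_s: 9.12
eef_pos: [590.7, -133.1, 110.4]
ee_rot: [0.0, 0.74, 0.673, 0.0]
force: [0.8, -0.4, 0.7]
grip_width: 0.299
grip_force: 0.0
```

```bash
python3 -m jog '[{"tx":0,"ty":0,"tz":0,"ax":0,"ay":0,"az":-0.18,"jaw":1},{"tx":0,"ty":0,"tz":0,"ax":0,"ay":0,"az":-0.18,"jaw":1},{"tx":0,"ty":0,"tz":0,"ax":0,"ay":0,"az":-0.18,"jaw":1},{"tx":0,"ty":0,"tz":0,"ax":0,"ay":0,"az":-0.18,"jaw":1},{"tx":0,"ty":0,"tz":0,"ax":0,"ay":0,"az":-0.18,"jaw":1}]' 20
python3 -m jog '[{"tx":0,"ty":0,"tz":0,"ax":0,"ay":0,"az":-0.18,"jaw":1},{"tx":0,"ty":0,"tz":0,"ax":0,"ay":0,"az":-0.18,"jaw":1},{"tx":0,"ty":0,"tz":0,"ax":0,"ay":0,"az":-0.18,"jaw":1},{"tx":0,"ty":0,"tz":0,"ax":0,"ay":0,"az":-0.173,"jaw":1},{"tx":-45,"ty":17,"tz":0,"ax":0,"ay":0,"az":0,"jaw":1}]' 
python3 -m jog '[{"tx":-46,"ty":17,"tz":0,"ax":0,"ay":0,"az":0,"jaw":1},{"tx":0,"ty":0,"tz":0,"ax":0,"ay":0,"az":0,"jaw":1},{"tx":0,"ty":0,"tz":0,"ax":0,"ay":0,"az":0,"jaw":1}]'
python3 - <<'E'
from h import *
c=shot("wrist"); save(c,"w5.png"); print(pose(),sense()["joints"])
for q,z in (("tray",0),("far_lip",30),("empty_side",3)):
  for x in place_of(q,"wrist"): print(q,x, atz(c,x["centre"],z))
E
```

```text
time_s: 9.75
eef_pos: [591.0, -133.2, 109.6]
ee_rot: [0.001, 0.37, 0.929, -0.0]
force: [0.3, 0.5, -0.2]
grip_width: 0.002
grip_force: 0.0
time_s: 10.38
eef_pos: [635.8, -119.2, 109.7]
ee_rot: [-0.0, 0.026, 1.0, -0.0]
force: [0.2, -0.2, -0.2]
grip_width: -0.003
grip_force: 0.0
time_s: 10.75
eef_pos: [683.0, -104.0, 108.8]
ee_rot: [-0.0, 0.026, 1.0, -0.0]
force: [-0.4, -0.4, -1.2]
grip_width: 0.001
grip_force: 0.0
[[-9.98635423e-01  5.22234799e-02 -1.69292321e-05  6.82829517e+02]
 [ 5.22234816e-02  9.98635415e-01 -1.22316084e-04 -1.04239358e+02]
 [ 1.05183592e-05 -1.23033277e-04 -9.99999992e-01  1.08997016e+02]
 [ 0.00000000e+00  0.00000000e+00  0.00000000e+00  1.00000000e+00]] [-3.20618810e-01  7.83774802e-01  1.06843076e+00 -1.26390600e-04
  1.28936461e+00 -1.83913279e+00]
tray {'centre': [249.0, 90.0], 'conf': 0.58} [ 595.17117572 -101.36153109    0.        ]
far_lip {'centre': [247.9, 166.3], 'conf': 0.86} [ 656.03879442 -105.37938698   30.        ]
far_lip {'centre': [209.3, 87.4], 'conf': 0.67} [ 594.05009232 -131.18717585   30.        ]
far_lip {'centre': [250.8, 88.9], 'conf': 0.27} [596.77179731 -99.87702984  30.        ]
empty_side {'centre': [209.1, 92.7], 'conf': 0.72} [ 595.77481064 -135.48959936    3.        ]
empty_side {'centre': [289.9, 58.4], 'conf': 0.29} [572.60856674 -66.22817688   3.        ]
```

View pics/w5.png

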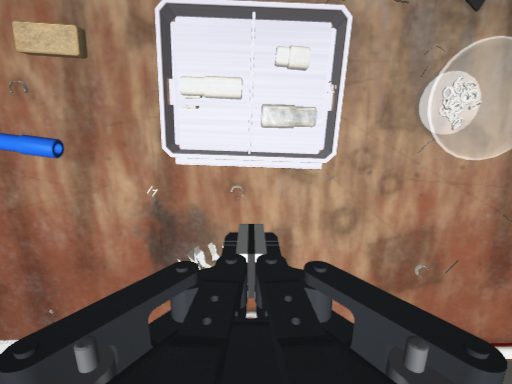

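The stray lies in the -y compartment at pixel (210,88). The lip edge is at (248,163) and the fingers are behind it at (250,235). I'll lower them and start the drag.

```bash
python3 -m jog '[{"tx":0,"ty":0,"tz":40,"ax":0,"ay":0,"az":0,"jaw":1},{"tx":0,"ty":0,"tz":40,"ax":0,"ay":0,"az":0,"jaw":1},{"tx":0,"ty":0,"tz":21,"ax":0,"ay":0,"az":0,"jaw":1},{"tx":0,"ty":0,"tz":0,"ax":0,"ay":0,"az":0,"jaw":1}]'
python3 -m jog '[{"tx":6,"ty":0,"tz":0,"ax":0,"ay":0,"az":0,"jaw":1},{"tx":6,"ty":0,"tz":0,"ax":0,"ay":0,"az":0,"jaw":1},{"tx":4,"ty":0,"tz":0,"ax":0,"ay":0,"az":0,"jaw":1},{"tx":4,"ty":0,"tz":0,"ax":0,"ay":0,"az":0,"jaw":1},{"tx":4,"ty":0,"tz":0,"ax":0,"ay":0,"az":0,"jaw":1}]'
```

```text
time_s: 11.45
eef_pos: [682.9, -104.0, 6.6]
ee_rot: [-0.001, 0.026, 1.0, 0.0]
force: [0.1, 0.1, 1.3]
grip_width: -0.002
grip_force: 0.0
time_s: 12.08
eef_pos: [659.8, -102.7, 7.9]
ee_rot: [0.001, 0.026, 1.0, -0.0]
force: [3.1, 0.1, 0.9]
grip_width: 0.0
grip_force: 1.5
```

```bash
python3 -m jog '[{"tx":6,"ty":0,"tz":0,"ax":0,"ay":0,"az":0,"jaw":1},{"tx":7,"ty":0,"tz":0,"ax":0,"ay":0,"az":0,"jaw":1},{"tx":7,"ty":0,"tz":0,"ax":0,"ay":0,"az":0,"jaw":1},{"tx":6,"ty":0,"tz":0,"ax":0,"ay":0,"az":0,"jaw":1}]'
python3 -m jog '[{"tx":6,"ty":0,"tz":0,"ax":0,"ay":0,"az":0,"jaw":1},{"tx":6,"ty":0,"tz":0,"ax":0,"ay":0,"az":0,"jaw":1},{"tx":6,"ty":0,"tz":0,"ax":0,"ay":0,"az":0,"jaw":1},{"tx":6,"ty":0,"tz":0,"ax":0,"ay":0,"az":0,"jaw":1}]'
python3 - <<'E'
from h import *
c=shot("wrist"); save(c,"w6.png"); print(sense()["eef_pos"],sense()["force"])
E
```

```text
time_s: 12.58
eef_pos: [633.0, -101.3, 7.3]
ee_rot: [-0.0, 0.026, 1.0, 0.0]
force: [3.3, -0.4, 0.7]
grip_width: 0.005
grip_force: 1.4
time_s: 13.08
eef_pos: [610.2, -99.6, 7.5]
ee_rot: [0.001, 0.026, 1.0, 0.0]
force: [4.2, 0.4, 0.8]
grip_width: 0.001
grip_force: 1.9
[608.91082592 -99.66851308   7.2895398 ] [2.05036858 0.00525393 1.16927698]
```

View pics/w6.png

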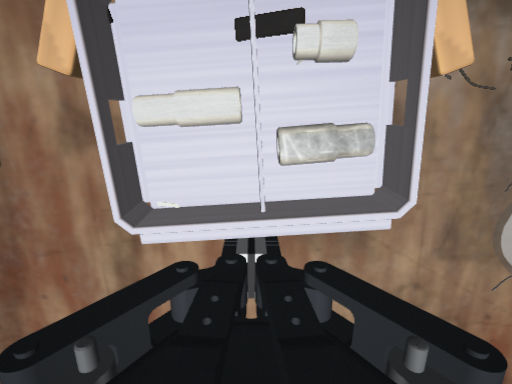

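The tray is entering the flare, turned about +0.06 rad, with the lip centre at (266,232). All three collets are in their compartments. I'll carry on gently and let the rails straighten it.

```bash
python3 -m jog '[{"tx":5,"ty":0,"tz":0,"ax":0,"ay":0,"az":0,"jaw":1},{"tx":5,"ty":0,"tz":0,"ax":0,"ay":0,"az":0,"jaw":1},{"tx":5,"ty":0,"tz":0,"ax":0,"ay":0,"az":0,"jaw":1}]'
python3 -m jog '[{"tx":5,"ty":0,"tz":0,"ax":0,"ay":0,"az":0,"jaw":1},{"tx":5,"ty":0,"tz":0,"ax":0,"ay":0,"az":0,"jaw":1},{"tx":5,"ty":0,"tz":0,"ax":0,"ay":0,"az":0,"jaw":1}]'
python3 - <<'E'
from h import *
c=shot("wrist"); save(c,"w7.png"); print(sense()["eef_pos"],sense()["force"])
E
```

```text
time_s: 13.5
eef_pos: [594.2, -99.4, 7.3]
ee_rot: [-0.0, 0.026, 1.0, -0.0]
force: [2.3, -1.0, 1.6]
grip_width: 0.002
grip_force: 1.3
time_s: 13.88
eef_pos: [579.3, -98.5, 7.3]
ee_rot: [0.0, 0.026, 1.0, -0.0]
force: [2.5, -0.2, 1.0]
grip_width: -0.001
grip_force: 1.4
[578.69080256 -98.40936454   7.1851206 ] [ 1.75442557 -1.22660853  1.56848661]
```

View pics/w7.png

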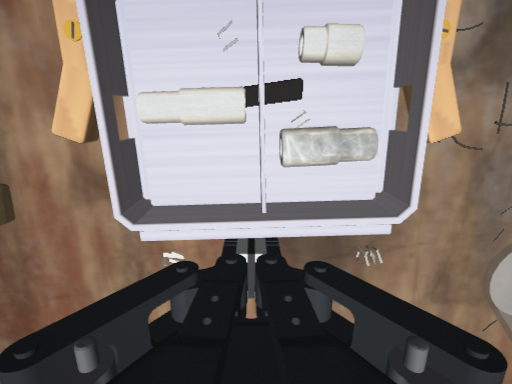

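The tray is in the channel and nearly straight, but the finger pulls about 7 mm to the -y side of its middle. I'll back off, re-centre and go on.

```bash
python3 -m jog '[{"tx":-5,"ty":0,"tz":0,"ax":0,"ay":0,"az":0,"jaw":1},{"tx":0,"ty":6,"tz":0,"ax":0,"ay":0,"az":0,"jaw":1},{"tx":4,"ty":0,"tz":0,"ax":0,"ay":0,"az":0,"jaw":1},{"tx":4,"ty":0,"tz":0,"ax":0,"ay":0,"az":0,"jaw":1}]'
python3 -m jog '[{"tx":4,"ty":0,"tz":0,"ax":0,"ay":0,"az":0,"jaw":1},{"tx":4,"ty":0,"tz":0,"ax":0,"ay":0,"az":0,"jaw":1},{"tx":4,"ty":0,"tz":0,"ax":0,"ay":0,"az":0,"jaw":1}]'
python3 -m jog '[{"tx":4,"ty":0,"tz":0,"ax":0,"ay":0,"az":0,"jaw":1},{"tx":4,"ty":0,"tz":0,"ax":0,"ay":0,"az":0,"jaw":1},{"tx":4,"ty":0,"tz":0,"ax":0,"ay":0,"az":0,"jaw":1}]'
python3 -m jog '[{"tx":4,"ty":0,"tz":0,"ax":0,"ay":0,"az":0,"jaw":1},{"tx":4,"ty":0,"tz":0,"ax":0,"ay":0,"az":0,"jaw":1},{"tx":4,"ty":0,"tz":0,"ax":0,"ay":0,"az":0,"jaw":1}]'
```

```text
time_s: 14.42
eef_pos: [576.7, -92.2, 7.2]
ee_rot: [0.0, 0.026, 1.0, -0.0]
force: [1.5, -0.1, -1.0]
grip_width: 0.002
grip_force: 0.9
time_s: 14.8
eef_pos: [564.9, -91.9, 7.4]
ee_rot: [0.0, 0.026, 1.0, -0.0]
force: [3.4, -1.3, -1.4]
grip_width: 0.0
grip_force: 1.5
time_s: 15.18
eef_pos: [553.1, -91.0, 7.5]
ee_rot: [0.001, 0.026, 1.0, 0.0]
force: [3.7, -0.6, 0.2]
grip_width: -0.0
grip_force: 1.4
time_s: 15.55
eef_pos: [540.9, -90.6, 7.5]
ee_rot: [0.0, 0.026, 1.0, -0.0]
force: [4.5, -2.0, 1.5]
grip_width: -0.004
grip_force: 1.9
```

```bash
python3 -m jog '[{"tx":3,"ty":0,"tz":0,"ax":0,"ay":0,"az":0,"jaw":1},{"tx":3,"ty":0,"tz":0,"ax":0,"ay":0,"az":0,"jaw":1},{"tx":3,"ty":0,"tz":0,"ax":0,"ay":0,"az":0,"jaw":1}]'
python3 -m jog '[{"tx":3,"ty":0,"tz":0,"ax":0,"ay":0,"az":0,"jaw":1},{"tx":2,"ty":0,"tz":0,"ax":0,"ay":0,"az":0,"jaw":1},{"tx":2,"ty":0,"tz":0,"ax":0,"ay":0,"az":0,"jaw":1}]'
python3 -m jog '[{"tx":2,"ty":0,"tz":0,"ax":0,"ay":0,"az":0,"jaw":1},{"tx":2,"ty":0,"tz":0,"ax":0,"ay":0,"az":0,"jaw":1}]'
```

```text
time_s: 15.92
eef_pos: [531.8, -90.1, 7.3]
ee_rot: [-0.0, 0.026, 1.0, -0.0]
force: [4.5, -1.3, 0.9]
grip_width: 0.002
grip_force: 1.7
time_s: 16.3
eef_pos: [524.8, -89.6, 7.2]
ee_rot: [-0.0, 0.026, 1.0, 0.0]
force: [3.4, -1.1, -0.0]
grip_width: -0.002
grip_force: 1.6
time_s: 16.55
eef_pos: [520.8, -89.4, 7.2]
ee_rot: [-0.0, 0.026, 1.0, 0.0]
force: [2.2, -1.5, 0.0]
grip_width: 0.001
grip_force: 1.5
```

```bash
python3 -m jog '[{"tx":2,"ty":0,"tz":0,"ax":0,"ay":0,"az":0,"jaw":1},{"tx":1,"ty":0,"tz":0,"ax":0,"ay":0,"az":0,"jaw":1}]'|head -4
python3 -m jog '[{"tx":1,"ty":0,"tz":0,"ax":0,"ay":0,"az":0,"jaw":1},{"tx":1,"ty":0,"tz":0,"ax":0,"ay":0,"az":0,"jaw":1}]'|head -4
python3 -m jog '[{"tx":1,"ty":0,"tz":0,"ax":0,"ay":0,"az":0,"jaw":1},{"tx":0.5,"ty":0,"tz":0,"ax":0,"ay":0,"az":0,"jaw":1}]'|head -4
```

```text
time_s: 16.8
eef_pos: [517.8, -89.3, 7.3]
ee_rot: [-0.0, 0.026, 1.0, 0.0]
force: [2.9, -1.9, 0.1]
time_s: 17.05
eef_pos: [515.9, -89.2, 7.3]
ee_rot: [-0.0, 0.026, 1.0, 0.0]
force: [2.9, -1.4, 0.2]
time_s: 17.3
eef_pos: [514.4, -89.1, 7.3]
ee_rot: [-0.0, 0.026, 1.0, 0.0]
force: [3.0, -2.2, 0.0]
```

```bash
python3 -m jog '[{"tx":0.5,"ty":0,"tz":0,"ax":0,"ay":0,"az":0,"jaw":1},{"tx":0.5,"ty":0,"tz":0,"ax":0,"ay":0,"az":0,"jaw":1}]'|head -4
python3 -m jog '[{"tx":0.5,"ty":0,"tz":0,"ax":0,"ay":0,"az":0,"jaw":1},{"tx":0.5,"ty":0,"tz":0,"ax":0,"ay":0,"az":0,"jaw":1}]'|head -4
python3 -m jog '[{"tx":0.5,"ty":0,"tz":0,"ax":0,"ay":0,"az":0,"jaw":1},{"tx":0.5,"ty":0,"tz":0,"ax":0,"ay":0,"az":0,"jaw":1}]'|head -4
```

```text
time_s: 17.55
eef_pos: [514.0, -89.2, 7.4]
ee_rot: [0.001, 0.026, 1.0, -0.0]
force: [5.7, -1.1, -2.0]
time_s: 17.8
eef_pos: [513.6, -89.4, 7.6]
ee_rot: [0.001, 0.026, 1.0, -0.0]
force: [8.0, -2.2, -2.3]
time_s: 18.05
eef_pos: [513.0, -89.6, 7.8]
ee_rot: [0.002, 0.026, 1.0, -0.001]
force: [8.9, -2.3, -1.4]
```

The buffer was met at TCP x of about 514. I'll keep on in half-millimetre steps.

```bash
python3 -m jog '[{"tx":0.5,"ty":0,"tz":0,"ax":0,"ay":0,"az":0,"jaw":1},{"tx":0.5,"ty":0,"tz":0,"ax":0,"ay":0,"az":0,"jaw":1}]'|head -4
python3 -m jog '[{"tx":0.5,"ty":0,"tz":0,"ax":0,"ay":0,"az":0,"jaw":1},{"tx":0,"ty":0,"tz":0,"ax":0,"ay":0,"az":0,"jaw":1}]'|head -4
python3 -m jog '[{"tx":0.5,"ty":0,"tz":0,"ax":0,"ay":0,"az":0,"jaw":1},{"tx":0,"ty":0,"tz":0,"ax":0,"ay":0,"az":0,"jaw":1}]'|head -4
python3 -m jog '[{"tx":0.5,"ty":0,"tz":0,"ax":0,"ay":0,"az":0,"jaw":1},{"tx":0,"ty":0,"tz":0,"ax":0,"ay":0,"az":0,"jaw":1}]'|head -4
```

```text
time_s: 18.3
eef_pos: [512.3, -89.6, 8.0]
ee_rot: [0.002, 0.026, 1.0, -0.001]
force: [9.6, -2.4, -1.2]
time_s: 18.55
eef_pos: [512.0, -89.7, 8.0]
ee_rot: [0.003, 0.026, 1.0, -0.001]
force: [10.6, -3.0, -1.2]
time_s: 18.8
eef_pos: [511.7, -89.7, 8.1]
ee_rot: [0.003, 0.026, 1.0, -0.001]
force: [10.2, -2.8, -3.0]
time_s: 19.05
eef_pos: [511.4, -89.8, 8.2]
ee_rot: [0.003, 0.026, 1.0, -0.001]
force: [11.1, -3.3, -1.1]
```

```bash
python3 -m jog '[{"tx":0.5,"ty":0,"tz":0,"ax":0,"ay":0,"az":0,"jaw":1},{"tx":0,"ty":0,"tz":0,"ax":0,"ay":0,"az":0,"jaw":1}]'|head -4
python3 -m jog '[{"tx":0.5,"ty":0,"tz":0,"ax":0,"ay":0,"az":0,"jaw":1},{"tx":0,"ty":0,"tz":0,"ax":0,"ay":0,"az":0,"jaw":1}]'|head -4
python3 -m jog '[{"tx":0.5,"ty":0,"tz":0,"ax":0,"ay":0,"az":0,"jaw":1},{"tx":0,"ty":0,"tz":0,"ax":0,"ay":0,"az":0,"jaw":1}]'|head -4
python3 - <<'E'
from h import *
c=shot("wrist"); save(c,"w8.png"); print(sense()["force"])
E
```

```text
time_s: 19.3
eef_pos: [511.1, -89.9, 8.3]
ee_rot: [0.003, 0.026, 1.0, -0.001]
force: [12.1, -3.4, -2.0]
time_s: 19.55
eef_pos: [510.8, -89.9, 8.4]
ee_rot: [0.004, 0.026, 1.0, -0.001]
force: [13.4, -3.2, -1.4]
time_s: 19.8
eef_pos: [510.5, -90.0, 8.5]
ee_rot: [0.004, 0.026, 1.0, -0.001]
force: [13.8, -3.9, -0.7]
[13.47506352 -4.12576796 -2.16761535]
```

View pics/w8.png

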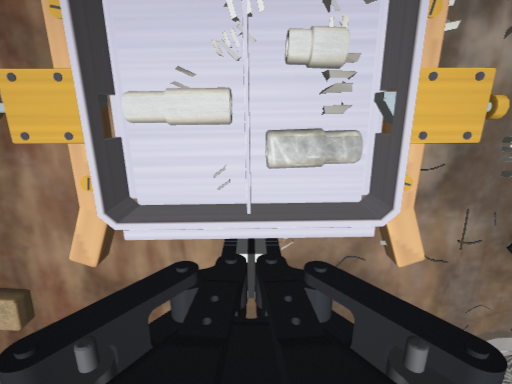

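The +y bolt is out in its slot (bluish steel at (387,105)). The -y slot at (107,115) is still empty and its knob still stands back. The tray is slightly turned, with the -y side lagging, so I'll shift the finger towards -y and pull there.

```bash
python3 -m jog '[{"tx":-4,"ty":0,"tz":0,"ax":0,"ay":0,"az":0,"jaw":1},{"tx":-6,"ty":0,"tz":0,"ax":0,"ay":0,"az":0,"jaw":1},{"tx":0,"ty":-17,"tz":0,"ax":0,"ay":0,"az":0,"jaw":1},{"tx":0,"ty":-18,"tz":0,"ax":0,"ay":0,"az":0,"jaw":1},{"tx":0,"ty":0,"tz":0,"ax":0,"ay":0,"az":0,"jaw":1}]'|head -4
python3 -m jog '[{"tx":2,"ty":0,"tz":0,"ax":0,"ay":0,"az":0,"jaw":1},{"tx":2,"ty":0,"tz":0,"ax":0,"ay":0,"az":0,"jaw":1}]'|head -4
python3 -m jog '[{"tx":1,"ty":0,"tz":0,"ax":0,"ay":0,"az":0,"jaw":1},{"tx":0,"ty":0,"tz":0,"ax":0,"ay":0,"az":0,"jaw":1}]'|head -4
python3 -m jog '[{"tx":1,"ty":0,"tz":0,"ax":0,"ay":0,"az":0,"jaw":1},{"tx":0,"ty":0,"tz":0,"ax":0,"ay":0,"az":0,"jaw":1}]'|head -4
```

```text
time_s: 20.48
eef_pos: [515.4, -125.9, 7.2]
ee_rot: [-0.0, 0.027, 1.0, -0.0]
force: [-0.4, -0.9, -0.7]
time_s: 20.72
eef_pos: [511.4, -123.7, 7.3]
ee_rot: [-0.0, 0.026, 1.0, 0.0]
force: [0.4, -0.5, -0.5]
time_s: 20.98
eef_pos: [511.0, -123.8, 7.4]
ee_rot: [0.0, 0.026, 1.0, -0.0]
force: [1.8, 1.1, -0.7]
time_s: 21.22
eef_pos: [510.4, -124.2, 7.5]
ee_rot: [0.001, 0.026, 1.0, -0.0]
force: [5.0, -0.9, -2.2]
```

```bash
python3 -m jog '[{"tx":1,"ty":0,"tz":0,"ax":0,"ay":0,"az":0,"jaw":1},{"tx":0,"ty":0,"tz":0,"ax":0,"ay":0,"az":0,"jaw":1}]'|head -4
python3 -m jog '[{"tx":0.5,"ty":0,"tz":0,"ax":0,"ay":0,"az":0,"jaw":1},{"tx":0.5,"ty":0,"tz":0,"ax":0,"ay":0,"az":0,"jaw":1}]'|head -4
python3 -m jog '[{"tx":0.5,"ty":0,"tz":0,"ax":0,"ay":0,"az":0,"jaw":1},{"tx":0,"ty":0,"tz":0,"ax":0,"ay":0,"az":0,"jaw":1}]'|head -4
python3 - <<'E'
from h import *
c=shot("wrist"); save(c,"w9.png")
E
```

```text
time_s: 21.48
eef_pos: [509.8, -124.6, 7.7]
ee_rot: [0.002, 0.026, 1.0, -0.001]
force: [6.3, -2.9, -2.0]
time_s: 21.72
eef_pos: [509.3, -124.8, 7.9]
ee_rot: [0.002, 0.026, 1.0, -0.001]
force: [8.5, -3.7, -2.8]
time_s: 21.98
eef_pos: [509.1, -124.9, 8.1]
ee_rot: [0.003, 0.026, 1.0, -0.001]
force: [8.4, -2.6, -1.8]
```

View pics/w9.png

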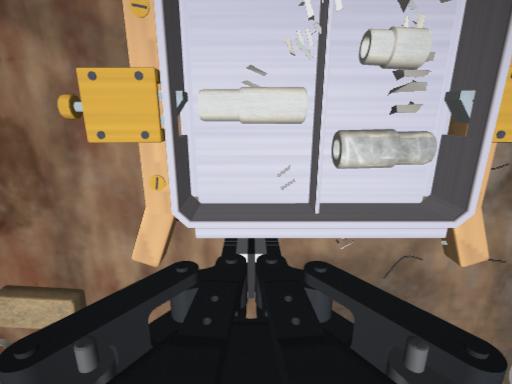

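Both bolts now show in their slots, at (181,103) on the left and (461,112) on the right. I'll back off, rise, and check that it stays locked.

```bash
python3 -m jog '[{"tx":-5,"ty":0,"tz":0,"ax":0,"ay":0,"az":0,"jaw":1},{"tx":-12,"ty":0,"tz":0,"ax":0,"ay":0,"az":0,"jaw":1},{"tx":-10,"ty":20,"tz":-20,"ax":0,"ay":0,"az":0,"jaw":1},{"tx":0,"ty":15,"tz":-50,"ax":0,"ay":0,"az":0,"jaw":1},{"tx":0,"ty":0,"tz":-40,"ax":0,"ay":0,"az":0,"jaw":1}]'
python3 -m jog '[{"tx":0,"ty":0,"tz":0,"ax":0,"ay":0,"az":0,"jaw":1},{"tx":0,"ty":0,"tz":0,"ax":0,"ay":0,"az":0,"jaw":1},{"tx":0,"ty":0,"tz":0,"ax":0,"ay":0,"az":0,"jaw":1}]'|tail -3
cat >> b.py <<'E'
exec(open("f.py").read().split("for n in")[0])
col,p=cloud(sys.argv[1]); o=np.ones(p.shape[:2],bool)
for y0,y1 in [(-215,-160),(-20,40)]:
    q=p[box(p,o,400,480,y0,y1,19,27)&(col[...,0]-col[...,2]>60)]; print("housing",len(q),rect(q))
for y in (-135,-110,-70,-45):
    q=p[box(p,o,485,520,y-6,y+6,24,36)]; print("lip",y,np.percentile(q[:,0],[3,97]))
E
python3 b.py w10.png
```

```text
time_s: 22.65
eef_pos: [536.4, -89.2, 118.9]
ee_rot: [-0.0, 0.025, 1.0, 0.0]
force: [0.1, 0.2, 0.3]
grip_width: -0.003
grip_force: 0.0
force: [-0.4, 0.7, -0.4]
grip_width: -0.004
grip_force: 0.0
[467.3 -86.9 257.8]
  tray 0.96 [246.6  81.2] [439.4 -89.    0. ] [441.3 -88.9  17.9]
  far_lip 0.9 [247.  150.3] [496.1 -91.5  30. ] [496.2 -91.5  29.4]
  empty_side 0.78 [204.7  80. ] [ 436.8 -125.3    3. ] [ 438.7 -122.9   19. ]
  stray_collet 0.82 [207.9  78.7] [ 435.5 -122.8    0. ] [ 437.9 -120.2   19. ]
  stray_collet 0.65 [ 61.8 280. ] [ 628.3 -298.9    0. ] [ 623.2 -292.2    8.2]
  wedge 0.93 [ 84.3 207.4] [ 547.9 -256.9    0. ] [ 543.8 -248.3   13.1]
  wedge 0.51 [284.3 108.3] [464.  -56.3   0. ] [464.2 -58.8  20.4]
housing 1778 ((434.37579345703125, -179.4104461669922), (34.635353088378906, 32.32965850830078), 87.12492370605469)
housing 1741 ((443.6654968261719, 1.060342788696289), (33.90766906738281, 31.633256912231445), 87.13720703125)
lip -135 [488.6 497.4]
lip -110 [490.  498.5]
lip -70 [492.1 500.6]
lip -45 [493.4 501.9]
```

View pics/w10.png

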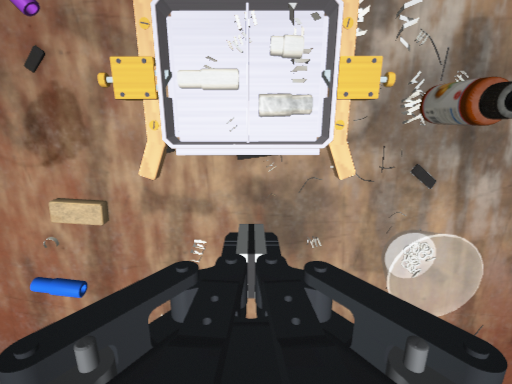

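The view shows the tray locked: the knobs at (102,79) and (391,79) stand in equally. The lip slope (0.05) matches the dock, and tray x is about 0. The collets are in place and the bystanders untouched.

```bash
python3 -c "from rig import finish_job; print(finish_job())"
```

```text
the job is handed in; nothing more can be done
None
```

The job is handed in: the tray looks locked in the dock by both bolts and the stray collet lies in its empty compartment. The highest pull I read was about 14 N, the arm's clock stood at about 23 s, and the hand-in gave no verdict back.

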